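# Bed a block down on its parallels in a tilted hobby vise

## Robot

A 6-joint arm with a two-finger parallel gripper is mounted at the origin on the work surface. World frame = base frame: x ahead of the robot, y to its left, z up, the work surface at z = 0. Lengths are in mm, angles in rad, forces in N, time in s.
With the tool pointing down it reaches from about 375 to 975 mm from the base axis. Payload 3.8 kg.
Tool frame: the origin (TCP) lies midway between the tips of the shut fingers; the grasp point (between the pads) lies 19 mm behind it; y points along the fingers, z is the direction in which the jaws open and shut, and the axes are right-handed (so a half turn about y gives the same grasp; the last joint's range is limited). The gripper opens to 88 mm and grips with 3 to 60 N. Pads are 18 mm wide; open, the fingers measure 123 mm over their backs; the gripper's body (75 mm by 187 mm) begins 45 mm behind the grasp point.
Start: joints at [1.113, 0.264, 1.604, -0, 1.274, -0.037], TCP at [275.728, 616.11, 238.706] pointing down, gripper open.
Joint ranges: [-2.63, 2.63], [-0.94, 2.18], [0.31, 2.57], [-1.31, 4.45], [0, 2.66], [-2.55, 2.55]. Speed limits (rad/s): [2.57, 2.57, 3.14, 3.14, 3.14, 3.14].

## Interface

Orientations are given as a unit quaternion [x, y, z, w].
In Python, from station import ctrl gives the robot as it stands.
- The arm moves only by the tool jog_arm, never from a script. Its argument "deltas" is text: rows parted by semicolons, each of 7 numbers parted by spaces: the shift along the tool's x, y, z in m, then the turn, a rotation vector about the tool's x, y, z in degrees, then the opening, from -1 (shut) to 1 (fully open), so that 0 is half open. In form: tx ty tz wx wy wz fingers; .... A call has 1 to 20 rows; each row is the pose to reach, as a shift and turn from the pose commanded when the call began, along the tool's axes at that moment; what a row does not reach only later rows make up. A row lasts 1/8 s, in which the tool goes at most 62.5 mm and 10.7 degrees, less where a joint would pass 70% of its speed; a pose out of reach is approached as far as the arm can. A call with a gripper value outside its range is refused whole. The fingers move at their own pace and stop on an object; the grip force is fixed at half the most. Time passes only in rows, so rows that repeat a pose let the fingers close. It gives the time, the measured TCP pose, the force and the opening at its end, in the units of the state.
- ctrl.get_obs(): the state, without advancing time (a new reading comes with each control period).
- ctrl.snapshot(name): name is "scene" or "top"; returns a dict with "pixels" (384x512x3 uint8, red, green, blue), "range_z" (384x512 float32, mm along the optical axis (not along the pixel's ray), 0 where there is no reading), "camera_matrix" (3x3 intrinsics, pixels), "position" and "orientation" of the camera in the world. Camera axes: x right, y up, looking along -z (the intrinsics and any distortion apply to the point x, -y, -z); pixel columns grow to the right and rows downward; lengths in mm; the calibration is good to about 2 mm. A picture is of the moment at which its call begins.
- ctrl.close_job(): hands the job in, once; it reports no verdict.
The state is a dict: "time_s": time; "q": joint angles; "joint_vel": joint speeds; "tau": joint torques, N m; "position": TCP position; "tcp_rot": TCP orientation; "wrist_force": force on the tool from outside, world axes, zero at the start; "torque": the same for the moment, N m; "finger_gap": finger opening in mm.
Only numpy, scipy, OpenCV 4.12 (cv2) and the standard library are available. Lean on these libraries where they do the work, as an engineer would, in place of code of your own. Each camera call takes 0.05 s, during which the arm holds its last target. There are 200 camera calls.

## Task

The aluminium block in the tilted bench vise stands proud and a little crooked, so the two thin steel parallels under it are still loose. Take the hand tamper from its cork pad and, with its white foot square on the block's top, tap or push the block straight down between the jaws until it is firmly down on both parallels and they can no longer slide; use the tamper, not the gripper, on the block. Then stand the tamper back upright on its cork pad and let go, leaving the solder spool and the amber jar where they are.

Things in the scene. Friction and masses are not known exactly. Their poses are not given: they have to be found in the camera images.
- block_top (a point): Centre of the top face of the block: a plain aluminium bar, 32 mm wide (its x, across the jaws), 90 mm long (its y, along the jaws), 36 mm high (its z, out of the vise). The vise leans 28 to 42 degrees towards the robot's side, and z with it. The block starts 5 to 9 mm too high and crooked by up to 0.04 rad about its x. Fully down, its top stands 14 mm above the jaws.
- block_left (a point): Middle of the lower edge of the block's +y end (45 mm along the block's y from its middle, on its underside). Axes as the block's.
- block_right (a point): Middle of the lower edge of the block's -y end. Axes as the block's.
- vise_seat (a point): Point fixed in the vise's tilted head, midway between the jaws, level with the parallels' tops: the block's underside comes to rest here. z is the way the block slides (out), y along the jaws, x across them, away from the robot. Jaws: 80 mm long, tops 22 mm above this point. A cross-handled screw reaches 92 mm to +x. Fixed round base, 55 mm radius; the tilt is clamped.
- parallel_near: Thin steel parallel, 6 x 120 x 12 mm (x, y, z), lying in the vise under the block along the jaw nearer the robot; its ends stick out about 15 mm past the block. Origin at the centre of its underside. It slides a few mm lengthwise until the block presses on it.
- parallel_far: The same parallel along the farther jaw.
- block: The block itself: origin at the centre of its underside, axes as for its top. Friction in the jaws holds it where it is left: 6 to 8 N moves it down along the vise's z, its only way besides rocking about its x. Once one end is down, about 12 N at the middle of its top levels it; a last push of 15 to 20 N beds it firmly.
- tamper_center (a point): Centre, half-way up, of the hand tamper: a turned tool 72 mm tall that stands upright on its white plastic foot (38 mm across, 14 mm high); above it a round wooden handle 28 mm across up to 64 mm, then a cap 32 mm across. z points up to the cap. About 0.15 kg. The foot's underside is 36 mm below this point.
- tamper_foot (a point): Centre of the underside of the tamper's foot, its working face.
- tamper: The tamper itself: origin at the centre of the foot's underside, z up the handle.
- pad_top (a point): Centre of the top of the tamper's cork pad: a fixed disc 90 mm across, 4 mm thick, on the bench.
- spool: Solder spool standing on its flange, 48 mm across and 34 mm high, between the pad and the vise; origin at the centre of its underside. To be left alone.
- jar: Amber glass jar with a steel lid, 56 mm across and 75 mm high, beyond the pad and the vise; origin at the centre of its underside. To be left alone.
There are look-alikes about, which are no part of the job. Several things look just like the part that bears pad_top: the one meant starts farthest from the robot's base.

How it is judged:
By the outcome, as a careful person would: the job done as asked, in the order asked, and still so for the second after the job is handed in, with the robot touching nothing.
It also fails if it takes over 42 s, if anything falls off the work surface, if the arm or the gripper's body presses on something with over 40 N, if the wrist force passes 120 N, or if a joint passes its speed limit or range.

## Working session

There is one attempt and no reset: what is moved stays moved. The work goes in short steps, Python scripts to look and compute and a tool call to move; the robot and the scene stay as the last step left them, time stands still between calls to the robot, and variables do not carry over. Pictures are saved under pics/ and viewed, about 8 in all and at most 12, crops included, and the job is handed in when it is done.

Besides the shell and the picture viewer there is one more tool, called by a JSON object that holds its "op" and its "data". jog_arm: Moves the arm, as the interface text tells. Its arguments: {"type":"object","properties":{"deltas":{"type":"string"}},"required":["deltas"]}

```bash
mkdir -p pics; ls
cat > h.py <<'E'
import numpy as np, cv2
from scipy.spatial.transform import Rotation as R
from station import ctrl
def snap(n):
    s=ctrl.snapshot(n); np.savez(n+'.npz',**s); return s
def load(n): return dict(np.load(n+'.npz'))
def cloud(s):
    K=np.array(s['camera_matrix']);z=s['range_z'].astype(float);v,u=np.mgrid[:z.shape[0],:z.shape[1]]
    p=np.stack([(u-K[0,2])/K[0,0]*z,-(v-K[1,2])/K[1,1]*z,-z],-1)
    w=p@R.from_quat(s['orientation']).as_matrix().T+np.array(s['position']); w[z==0]=np.nan; return w
def save(s,f,box=None,scale=1):
    im=s['pixels'][:,:,::-1]
    if box: im=im[box[1]:box[3],box[0]:box[2]]
    cv2.imwrite('pics/'+f,cv2.resize(im,None,fx=scale,fy=scale,interpolation=cv2.INTER_CUBIC))
E
python3 - <<'E'
from h import *
o=ctrl.get_obs(); print(o)
for n in('scene','top'):
    s=snap(n); print({k:v for k,v in s.items() if k not in('pixels','range_z')})
    save(s,n+'0.png',scale=1.5)
E
```

```text
pics
{'time_s': 0.0, 'q': array([ 1.11309212e+00,  2.64753738e-01,  1.60535511e+00, -2.88628070e-05,
        1.27371903e+00, -3.69244257e-02]), 'joint_vel': array([ 0.00010681, -0.00041798, -0.00084014,  0.00042745, -0.00136073,
        0.00091127]), 'tau': array([ 2.27516568e-03, -5.02102661e+01, -3.56888187e+01,  7.32726487e-02,
        2.93298159e-02, -1.96825395e-04]), 'position': array([275.42950038, 615.4701413 , 237.39782686]), 'tcp_rot': array([ 0.69228358, -0.14785401,  0.14748601, -0.69074635]), 'wrist_force': array([-0.601683  , -0.07631344,  0.80072988]), 'torque': array([0.03400575, 0.03594304, 0.01501655]), 'finger_gap': 88.12415501149191}
{'camera_matrix': array([[374.57254405,   0.        , 250.68966102],
       [  0.        , 374.57254405, 194.82165379],
       [  0.        ,   0.        ,   1.        ]]), 'position': array([1057.11162251, -221.08313594,  888.32380673]), 'orientation': array([0.23543493, 0.1613405 , 0.55188285, 0.78355916])}
{'camera_matrix': array([[393.79101268,   0.        , 251.0355866 ],
       [  0.        , 393.79101268, 188.88266956],
       [  0.        ,   0.        ,   1.        ]]), 'position': array([431.49571424, -67.85236584, 993.60936476]), 'orientation': array([ 0.07095756, -0.05284971, -0.70040494,  0.70824067])}
```

View pics/scene0.png

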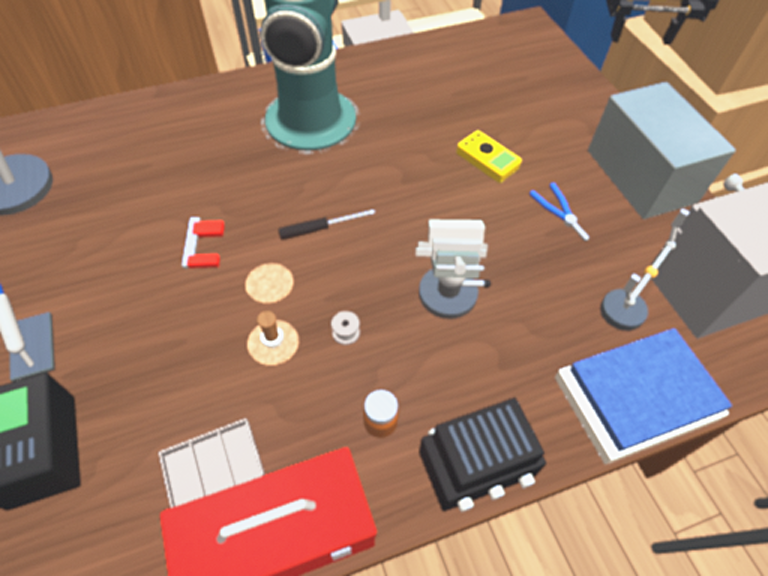

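View pics/top0.png

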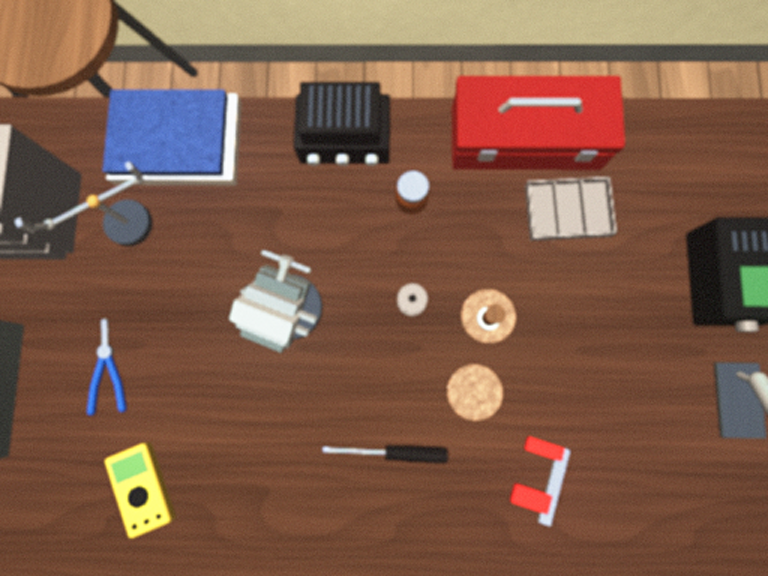

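The tamper stands on the farther pad, at about (489,316) in the enlarged top view, with the spool at (412,299), the jar at (412,188) and the vise at (272,308). Next I'll measure with depth.

Run:
```python
from h import *
a=load('top');b=load('scene')
save(a,'top_v.png',(145,155,225,240),5); save(b,'scene_v.png',(265,135,340,215),6)
ct,cs=cloud(a),cloud(b)
np.set_printoptions(precision=1,suppress=True)
for n,u,v in(('pad',326,210),('cap',332,208),('spool',275,199),('jar',275,125),('nearpad',316,261)): print(n,ct[v,u])
def med(c,m): return np.median(c[m],0), m.sum()
# tamper cap: points z 60..85 near pad ; spool; jar; pad
for nm,c in(('top',ct),('scene',cs)):
    p=ct[210,326]
    for n,ctr,r,z0,z1 in(('cap',ct[208,332],40,68,90),('pad',ct[208,332],60,1.5,9),('foot',ct[208,332],40,12,24),('spool',ct[199,280],45,29,45),('jar',ct[125,275],50,68,90)):
        d=np.hypot(c[...,0]-ctr[0],c[...,1]-ctr[1]); m=(d<r)&(c[...,2]>z0)&(c[...,2]<z1)
        q=c[m]; 
        if len(q): print(nm,n,len(q),q.mean(0),q.min(0),q.max(0))
# vise region planes
for nm,c in(('top',ct),('scene',cs)):
    ctr=ct[205,185]; d=np.hypot(c[...,0]-ctr[0],c[...,1]-ctr[1]); 
    m=(d<110)&(c[...,2]>15); print(nm,ctr,m.sum(),c[m].min(0),c[m].max(0))
# normals by local plane fit
    from numpy.linalg import svd
    vs,us=np.where(m)
    for v,u in list(zip(vs,us))[::37]:
        w=c[v-1:v+2,u-1:u+2].reshape(-1,3); w=w[~np.isnan(w[:,0])]
        if len(w)<7: continue
        U,S,V=svd(w-w.mean(0)); n=V[2]*np.sign(V[2,2])
        if S[2]<1.5: print(u,v,c[v,u],np.round(n,2))
```

```text
pad [ 545.2 -218.5   78. ]
cap [ 550.1 -232.6   77.8]
spool [ 576.4 -101.3   35.7]
jar [751.7 -99.3  77.9]
nearpad [ 427.8 -203.2    7.5]
top cap 140 [ 549.  -228.1   76.4] [ 534.  -243.1   71.9] [ 564.7 -214.    80.9]
top pad 1004 [ 551.9 -229.7    4.4] [ 491.6 -291.1    1.5] [ 608.4 -172.9    9. ]
top foot 60 [ 544.3 -221.    18.7] [ 532.5 -243.    12.3] [ 565.1 -210.5   23.5]
top spool 296 [ 578.8 -101.2   35. ] [ 556.3 -123.6   30.6] [601.8 -79.1  40.6]
top jar 325 [ 756.3 -100.3   75.9] [ 733.1 -123.9   68.8] [781.7 -77.5  80.3]
scene cap 116 [ 547.1 -227.8   75.6] [ 530.6 -243.3   68.4] [ 561.3 -212.1   80.5]
scene pad 690 [ 559.  -230.3    4.2] [ 492.9 -289.6    1.5] [ 608.  -173.2    8.9]
scene foot 67 [ 553.7 -227.7   17.9] [ 534.3 -245.8   12.3] [ 564.  -209.1   23.6]
scene spool 238 [ 575.6 -100.4   34.2] [ 550.6 -123.7   30.1] [599.5 -76.3  38.4]
scene jar 364 [755.1 -99.6  75. ] [ 729.3 -123.4   68.4] [779.3 -75.   79.1]
top [544.5  98.3 146.8] 2517 [484.6  44.6  15.3] [626.9 172.5 169.9]
194 184 [595.3  84.3 124.9] [ 0.7 -0.5  0.5]
198 189 [581.5  72.5 138.9] [ 0.8 -0.1  0.5]
170 201 [553.  131.7 146.5] [ 0.8 -0.3  0.6]
200 203 [550.6  67.2 137. ] [-0.4 -0.9  0. ]
195 205 [544.   75.6 151.7] [-0.3 -0.1  1. ]
192 210 [533.5  82.3 148.6] [ 0.8 -0.   0.6]
195 218 [516.2  75.1 148.4] [0.3 0.9 0. ]
175 220 [511.3 118.2 149.1] [-0.5  0.1  0.9]
scene [544.5  98.3 146.8] 2317 [496.8  45.6  15.1] [623.9 172.1 168.9]
294 159 [538.9  87.1 148.3] [-0.5  0.2  0.9]
295 160 [544.9  86.8 151.5] [-0.4  0.2  0.9]
310 167 [571.3 117.3 142. ] [-0.6  0.   0.8]
285 191 [545.5  71.3  20.4] [-0.2 -0.3  0.9]
```

View pics/top_v.png

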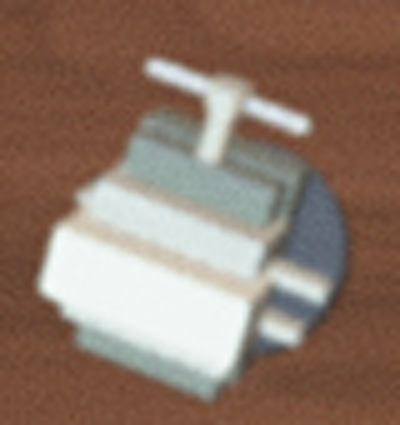

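View pics/scene_v.png

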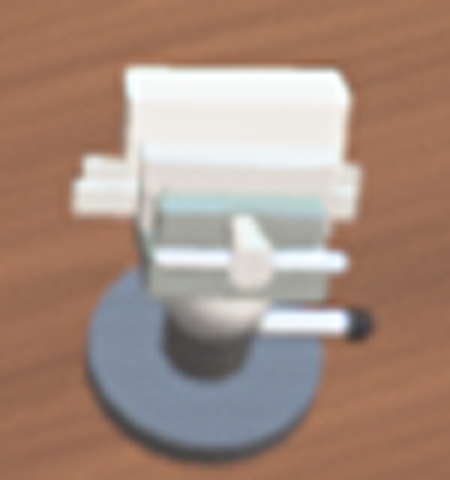

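```bash
cat >> h.py <<'E'
def plane(c,poly,it=4,er=1):
    m=np.zeros(c.shape[:2],np.uint8); cv2.fillPoly(m,[np.round(poly).astype(np.int32)],1)
    if er: m=cv2.erode(m,np.ones((3,3),np.uint8),iterations=er)
    w=c[m>0]; w=w[~np.isnan(w[:,0])]
    for _ in range(it):
        o=w.mean(0); n=np.linalg.svd(w-o)[2][2]; d=(w-o)@n; k=abs(d)<max(2.5*np.median(abs(d)),1); w=w[k]
    return o,n,len(w),d.std()
def pix(s,p):
    K=np.array(s['camera_matrix']);q=(np.atleast_2d(p)-s['position'])@R.from_quat(s['orientation']).as_matrix()
    return np.stack([K[0,2]-K[0,0]*q[:,0]/q[:,2],K[1,2]+K[1,1]*q[:,1]/q[:,2]],1)
def ray(s,uv,o,n):
    K=np.array(s['camera_matrix']);d=np.array([(uv[0]-K[0,2])/K[0,0],-(uv[1]-K[1,2])/K[1,1],-1])
    d=R.from_quat(s['orientation']).as_matrix()@d;P=np.array(s['position']);return P+d*((o-P)@n)/(d@n)
def delta(T,Rt):
    o=ctrl.get_obs();Rc=R.from_quat(o['tcp_rot']);
    print('t(m)',np.round(Rc.inv().apply(np.array(T)-o['position'])/1000,4),'w(deg)',np.round((Rc.inv()*Rt).as_rotvec(degrees=True),2))
E
python3 - <<'E'
from h import *
np.set_printoptions(precision=3,suppress=True)
a=load('top');b=load('scene');ct,cs=cloud(a),cloud(b)
print(R.from_quat(ctrl.get_obs()['tcp_rot']).as_matrix())
T=lambda p:np.array([145,155])+np.array(p)/5
S=lambda p:np.array([265,135])+np.array(p)/6
tp=T([[70,225],[262,293],[237,372],[42,290]])
r=plane(ct,tp); n=r[1]*np.sign(r[1][2]); print('top',r[0],n,r[2:],'tilt',np.degrees(np.arccos(n[2])))
cor=np.array([ray(a,p,r[0],n) for p in tp]); print(cor, cor.mean(0))
print('len',[np.linalg.norm(cor[i]-cor[i-1]) for i in range(4)])
r2=plane(cs,S([[130,70],[340,70],[350,98],[130,98]]),er=0); print('scene top',r2[0],r2[1]*np.sign(r2[1][2]),r2[2:])
# signed dist of scene pts to top plane
r3=plane(cs,S([[130,104],[345,104],[335,148],[130,148]])); n3=r3[1]*np.sign(r3[1][0]); print('side x',r3[0],n3,r3[2:])
print('dot',n@n3)
r4=plane(ct,T([[95,185],[255,250],[245,275],[85,210]]),er=0); print('jaw far top',r4[0],r4[1]*np.sign(r4[1][2]),r4[2:],(r4[0]-r[0])@n)
E
```

```text
[[ 0.913 -0.001  0.408]
 [-0.408 -0.002  0.913]
 [-0.    -1.    -0.002]]
top [523.545 117.08  154.799] [-0.472  0.168  0.865] (423, np.float64(0.927607079186681)) tilt 30.077360559391103
[[552.434 151.364 163.888]
 [523.962  67.59  164.654]
 [491.833  80.422 144.632]
 [526.272 166.62  146.649]] [523.625 116.499 154.956]
len [np.float64(34.84805427914969), np.float64(88.48317277862952), np.float64(39.97296301485548), np.float64(92.84422904884434)]
scene top [522.87  120.846 155.793] [-0.459  0.163  0.873] (158, np.float64(0.6814936716553559))
side x [538.919 114.682 150.358] [ 0.814 -0.32   0.486] (173, np.float64(1.2534100206753043))
dot -0.017609914918141723
jaw far top [553.055 111.606 148.37 ] [-0.467  0.184  0.865] (190, np.float64(0.9838354576716923)) -20.415111470209563
```

```bash
cat >> h.py <<'E'
def frame(tilt,psi=20.5):
    t,p=np.radians([tilt,psi]); z=np.array([-np.sin(t)*np.cos(p),np.sin(t)*np.sin(p),np.cos(t)]); y=np.array([np.sin(p),np.cos(p),0])
    return R.from_matrix(np.stack([np.cross(y,z),-z,y],1)),z,y
E
python3 - <<'E'
from h import *
Rd,_,_=frame(0)
delta([548,-228,200],Rd); delta([548,-228,26],Rd)
E
```

```text
t(m) [ 0.5934  0.0388 -0.6586] w(deg) [ 0.11 -3.61 -0.01]
t(m) [ 0.5934  0.2128 -0.6582] w(deg) [ 0.11 -3.61 -0.01]
```

{"op": "jog_arm", "data": {"deltas": "0.5934 0.020 -0.6586 0 -3.6 0 1; 0.5934 0.020 -0.6586 0 -3.6 0 1; 0.5934 0.020 -0.6586 0 -3.6 0 1; 0.5934 0.020 -0.6586 0 -3.6 0 1; 0.5934 0.020 -0.6586 0 -3.6 0 1; 0.5934 0.020 -0.6586 0 -3.6 0 1; 0.5934 0.020 -0.6586 0 -3.6 0 1; 0.5934 0.020 -0.6586 0 -3.6 0 1; 0.5934 0.020 -0.6586 0 -3.6 0 1; 0.5934 0.020 -0.6586 0 -3.6 0 1; 0.5934 0.020 -0.6586 0 -3.6 0 1; 0.5934 0.020 -0.6586 0 -3.6 0 1; 0.5934 0.020 -0.6586 0 -3.6 0 1; 0.5934 0.020 -0.6586 0 -3.6 0 1; 0.5934 0.020 -0.6586 0 -3.6 0 1; 0.5934 0.020 -0.6586 0 -3.6 0 1; 0.5934 0.020 -0.6586 0 -3.6 0 1"}}

```text
time_s: 2.22
position: [547.8, -225.9, 218.4]
tcp_rot: [-0.696, 0.126, -0.125, 0.696]
wrist_force: [0.2, -0.6, -0.5]
finger_gap: 87.9
```

Run:
```python
from h import *
delta([548,-228,26],frame(0)[0]); o=ctrl.get_obs(); print(o['time_s'],o['position'],o['q'])
```

```text
t(m) [ 0.0011  0.1924 -0.0021] w(deg) [-0.03  0.05 -0.06]
2.225 [ 547.82903513 -225.8508855   218.42416242] [-4.33360826e-01  1.23675751e-01  1.80792057e+00  5.43324415e-04
  1.21112473e+00 -1.64743952e+00]
```

{"op": "jog_arm", "data": {"deltas": "0.0008 0.06 -0.0015 0 0 0 1; 0.0008 0.12 -0.0015 0 0 0 1; 0.0008 0.16 -0.0015 0 0 0 1; 0.0008 0.185 -0.0015 0 0 0 1; 0.0008 0.192 -0.0015 0 0 0 1; 0.0008 0.192 -0.0015 0 0 0 1; 0.0008 0.192 -0.0015 0 0 0 -1; 0.0008 0.192 -0.0015 0 0 0 -1; 0.0008 0.192 -0.0015 0 0 0 -1; 0.0008 0.192 -0.0015 0 0 0 -1; 0.0008 0.192 -0.0015 0 0 0 -1; 0.0008 0.192 -0.0015 0 0 0 -1"}}

```text
time_s: 3.72
position: [548.5, -229.1, 26.7]
tcp_rot: [-0.696, 0.126, -0.126, 0.696]
wrist_force: [-0.3, 0.5, 1.2]
finger_gap: 30.3
```

Run:
```python
from h import *
o=ctrl.get_obs(); print(o['time_s'],o['position'],o['finger_gap'])
s=snap('scene'); save(s,'scene1.png',(130,170,250,260),6)
```

```text
3.725 [ 548.46687465 -229.11002246   26.65162113] 30.301077202545855
```

View pics/scene1.png

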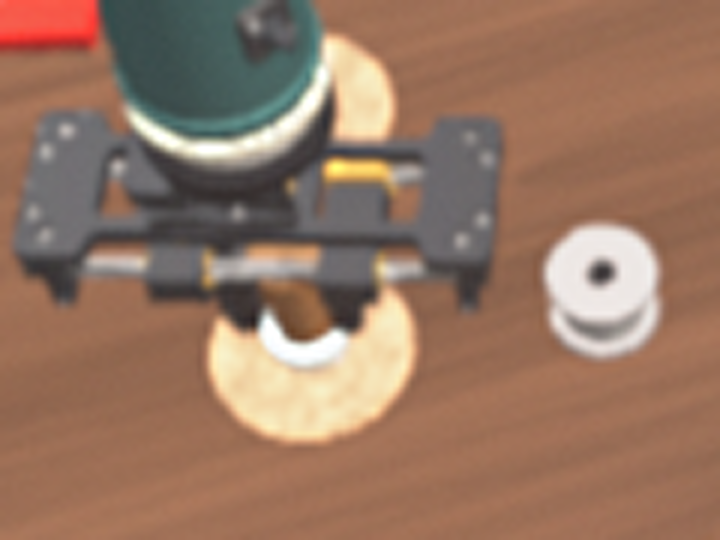

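The fingers straddle the handle at (305,310) in the crop, just above the white foot, and the spool is well clear. The gap reads 30.3 mm, so I'll let them finish closing before lifting.

{"op": "jog_arm", "data": {"deltas": "0 0 0 0 0 0 -1; 0 0 0 0 0 0 -1; 0 0 0 0 0 0 -1; 0 -0.02 0 0 0 0 -1; 0 -0.08 0 0 0 0 -1; 0 -0.14 0 0 0 0 -1; 0 -0.20 0 0 0 0 -1; 0 -0.24 0 0 0 0 -1; 0 -0.24 0 0 0 0 -1"}}

```text
time_s: 4.9
position: [550.9, -230.2, 273.2]
tcp_rot: [0.697, -0.122, 0.129, -0.695]
wrist_force: [0.1, 0.1, -1.1]
finger_gap: 29.6
```

Run:
```python
from h import *
np.set_printoptions(precision=2,suppress=True)
o=ctrl.get_obs(); print(o['time_s'],o['position'],o['finger_gap'],o['wrist_force'],o['torque'])
Rt,z,y=frame(30)
top=np.array([523.6,117,155]); print(z)
for k in(100,40): T=top+z*(22.5+k); print(k,T); delta(T,Rt)
```

```text
4.9 [ 550.91 -230.25  273.17] 29.5923023018783 [ 0.08  0.09 -1.15] [ 0.   -0.03 -0.03]
[-0.47  0.18  0.87]
100 [466.23 138.45 261.09]
t(m) [-0.21  0.01  0.32] w(deg) [  0.05   0.01 -29.4 ]
40 [494.33 127.94 209.13]
t(m) [-0.18  0.06  0.32] w(deg) [  0.05   0.01 -29.4 ]
```

Run:
```python
from h import *
Rt,z,y=frame(30)
top=np.array([523.6,117,155])
for k in(100,40): delta(top+z*(22.5+k),Rt)
```

```text
t(m) [-0.2086  0.0096  0.3157] w(deg) [ 5.00e-02  1.00e-02 -2.94e+01]
t(m) [-0.1791  0.0619  0.3157] w(deg) [ 5.00e-02  1.00e-02 -2.94e+01]
```

{"op": "jog_arm", "data": {"deltas": "-0.2086 0.0096 0.3157 0 0 -29.4 -1; -0.2086 0.0096 0.3157 0 0 -29.4 -1; -0.2086 0.0096 0.3157 0 0 -29.4 -1; -0.2086 0.0096 0.3157 0 0 -29.4 -1; -0.2086 0.0096 0.3157 0 0 -29.4 -1; -0.2086 0.0096 0.3157 0 0 -29.4 -1; -0.2086 0.0096 0.3157 0 0 -29.4 -1; -0.2086 0.0096 0.3157 0 0 -29.4 -1; -0.1938 0.0358 0.3157 0 0 -29.4 -1; -0.1791 0.0619 0.3157 0 0 -29.4 -1; -0.1791 0.0619 0.3157 0 0 -29.4 -1; -0.1791 0.0619 0.3157 0 0 -29.4 -1; -0.1791 0.0619 0.3157 0 0 -29.4 -1"}}

```text
time_s: 6.52
position: [492.1, 129.0, 206.3]
tcp_rot: [0.704, 0.055, 0.299, -0.641]
wrist_force: [-1.2, -0.6, -1.3]
finger_gap: 29.8
```

Run:
```python
from h import *
o=ctrl.get_obs(); print(o['time_s'],o['position'],o['q'],o['wrist_force'])
s=snap('scene'); save(s,'scene2.png',(255,105,345,205),6); t=snap('top')
im=np.hstack([cv2.resize(s['pixels'][110:205,260:350],(400,422),interpolation=2),cv2.resize(t['pixels'][150:245,140:230],(400,422),interpolation=2)])
cv2.imwrite('pics/both2.png',im[:,:,::-1])
Rt,z,y=frame(30)
top=np.array([523.6,117,155]); delta(top+z*22.5,Rt); delta(top+z*42.5,Rt)
```

```text
6.525 [492.07798915 128.95534651 206.25390792] [ 0.44502813 -0.25099796  2.26743545 -0.5062664   0.81728897 -0.47291908] [-1.22858736 -0.5586774  -1.3226713 ]
t(m) [ 0.0043  0.0388 -0.0006] w(deg) [-0.07 -0.06 -0.51]
t(m) [ 0.0041  0.0188 -0.0006] w(deg) [-0.07 -0.06 -0.51]
```

View pics/both2.png

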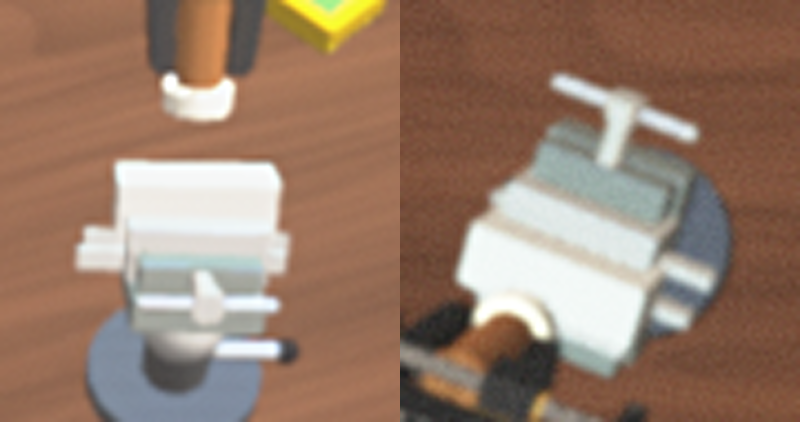

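In the left (scene) view the tamper foot at (198,105) lines up with the block's middle at (197,175). The arm sags about 4 mm across, so I'll correct that while closing in.

{"op": "jog_arm", "data": {"deltas": "0.0043 0.01 -0.0006 0 0 -0.5 -1; 0.0043 0.02 -0.0006 0 0 -0.5 -1; 0.0043 0.028 -0.0006 0 0 -0.5 -1; 0.0043 0.030 -0.0006 0 0 -0.5 -1; 0.0043 0.030 -0.0006 0 0 -0.5 -1"}}

```text
time_s: 7.25
position: [508.4, 122.2, 180.4]
tcp_rot: [0.705, 0.058, 0.301, -0.64]
wrist_force: [-0.1, 0.1, -1.1]
finger_gap: 29.4
```

Run:
```python
from h import *
np.set_printoptions(precision=2,suppress=True)
Rt,z,y=frame(30)
top=np.array([523.6,117,155]); delta(top+z*22.5,Rt); o=ctrl.get_obs();print(o['wrist_force']@z,o['wrist_force'],o['torque'])
t=snap('top'); save(t,'top3.png',(140,150,230,245),6)
```

```text
t(m) [0.   0.01 0.  ] w(deg) [ 0.04 -0.   -0.13]
-0.914639738031801 [-0.11  0.1  -1.13] [0.1  0.29 0.01]
```

View pics/top3.png

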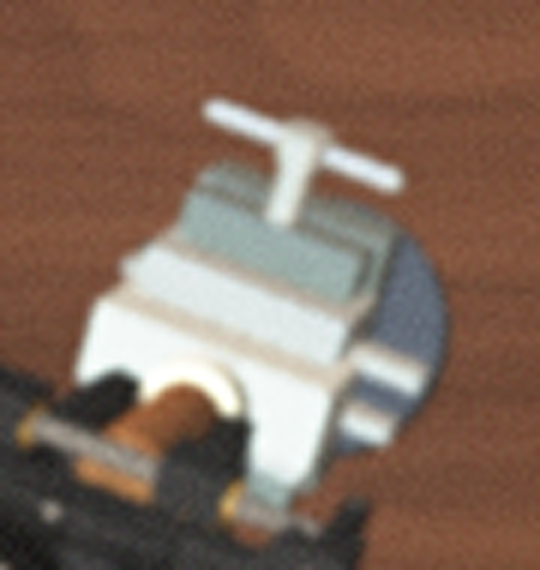

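The foot sits over the middle of the block top, with the visible rim at about (193,400) allowing for its 14 mm height. Now I'll creep to contact.

{"op": "jog_arm", "data": {"deltas": "0 0.002 0 0 0 0 -1; 0 0.004 0 0 0 0 -1; 0 0.005 0 0 0 0 -1; 0 0.006 0 0 0 0 -1; 0 0.007 0 0 0 0 -1; 0 0.008 0 0 0 0 -1; 0 0.008 0 0 0 0 -1"}}

```text
time_s: 8.18
position: [512.3, 121.0, 174.2]
tcp_rot: [0.705, 0.058, 0.301, -0.64]
wrist_force: [-3.0, 1.3, 3.1]
finger_gap: 29.7
```

```bash
cat > st.py <<'E'
from h import *
Rt,z,y=frame(30)
top=np.array([523.6,117,155]); o=ctrl.get_obs();delta(top+z*22.5,Rt)
print(round(o['time_s'],2),'Fz',round(o['wrist_force']@z,2),'F tool',np.round(Rt.inv().apply(o['wrist_force']),2),'M tool',np.round(Rt.inv().apply(o['torque']),2),'gap',round(o['finger_gap'],2),'foot above old top',round((o['position']-top)@z-22.5,2))
E
python3 st.py
```

```text
t(m) [0.0008 0.0001 0.0002] w(deg) [-0.01 -0.02 -0.09]
8.18 Fz 4.27 F tool [-1.27 -4.27  0.2 ] M tool [-0.12 -0.01  0.48] gap 29.71 foot above old top 0.06
```

{"op": "jog_arm", "data": {"deltas": "0.0004 0.001 0 0 0 0 -1; 0.0004 0.002 0 0 0 0 -1; 0.0004 0.003 0 0 0 0 -1; 0.0004 0.004 0 0 0 0 -1; 0.0004 0.004 0 0 0 0 -1"}}

```text
time_s: 8.8
position: [514.5, 120.1, 170.5]
tcp_rot: [0.705, 0.058, 0.301, -0.64]
wrist_force: [-2.8, -0.1, 1.9]
finger_gap: 29.5
```

```bash
python3 st.py
```

```text
t(m) [ 0.0006 -0.0043  0.0003] w(deg) [-0.  -0.  -0.1]
8.8 Fz 2.94 F tool [-1.27 -2.94 -1.03] M tool [-0.03  0.03  0.41] gap 29.47 foot above old top -4.29
```

{"op": "jog_arm", "data": {"deltas": "0 0.0005 0 0 0 0 -1; 0 0.001 0 0 0 0 -1; 0 0.0015 0 0 0 0 -1; 0 0.002 0 0 0 0 -1"}}

```text
time_s: 9.3
position: [515.8, 120.2, 169.7]
tcp_rot: [0.704, 0.058, 0.302, -0.64]
wrist_force: [-8.3, 3.0, 8.4]
finger_gap: 29.5
```

```bash
python3 st.py
```

```text
t(m) [-0.0001 -0.0056 -0.0003] w(deg) [-0.06 -0.04 -0.05]
9.3 Fz 11.65 F tool [ -3.48 -11.65  -0.09] M tool [-0.1   0.02  0.65] gap 29.53 foot above old top -5.55
```

{"op": "jog_arm", "data": {"deltas": "0 0.0005 0 0 0 0 -1; 0 0.001 0 0 0 0 -1; 0 0.0015 0 0 0 0 -1"}}

```text
time_s: 9.68
position: [517.0, 120.3, 170.1]
tcp_rot: [0.704, 0.059, 0.302, -0.64]
wrist_force: [-16.5, 3.7, 17.3]
finger_gap: 29.3
```

```bash
python3 st.py
```

```text
t(m) [-0.0011 -0.0058 -0.0008] w(deg) [-0.11 -0.09  0.03]
9.68 Fz 23.33 F tool [ -5.88 -23.33  -2.35] M tool [-0.43 -0.01  0.93] gap 29.34 foot above old top -5.78
```

Force is up to about 24 N with almost no further travel, so it looks bedded. I'll hold briefly, retract and check.

{"op": "jog_arm", "data": {"deltas": "0 0 0 0 0 0 -1; 0 0 0 0 0 0 -1; 0 -0.005 0 0 0 0 -1; 0 -0.04 0 0 0 0 -1; -0.0 -0.10 0 0 0 0 -1; 0 -0.15 0 0 0 0 -1; 0 -0.15 0 0 0 0 -1"}}

```text
time_s: 10.55
position: [447.2, 147.2, 302.1]
tcp_rot: [0.702, 0.06, 0.303, -0.641]
wrist_force: [-0.2, 0.2, -1.4]
finger_gap: 29.7
```

Run:
```python
from h import *
np.set_printoptions(precision=3,suppress=True)
Rt,z,y=frame(30); x=np.cross(y,z)
o=ctrl.get_obs(); print(o['time_s'],o['position'],o['wrist_force'])
a=load('top'); 
c=np.array([523.6,117,155])-z*6
res={}
for tag in('before','after'):
    if tag=='after': s=snap('scene'); t=snap('top')
    for n in('scene','top'):
        if tag=='before' and n=='top': continue  # occluded old
        f=dict(np.load(n+'.npz')) if tag=='after' else None
        if f is None: continue
        p=cloud(f)-c; l=np.stack([p@x,p@y,p@z],-1)
        for nm,x0,x1 in(('blk',-12,12),('jaw',23,36)):
            m=(abs(l[...,1])<40)&(l[...,0]>x0)&(l[...,0]<x1)&(abs(l[...,2]-(0 if nm=='blk' else -14))<6)
            q=l[m]
            if len(q)>20:
                A=np.c_[q[:,0],q[:,1],np.ones(len(q))]; k=np.linalg.lstsq(A,q[:,2],rcond=None)[0]; print(n,nm,len(q),k,(q[:,2]-A@k).std())
im=np.hstack([cv2.resize(s['pixels'][110:205,260:350],(400,422),interpolation=2),cv2.resize(t['pixels'][150:245,140:230],(400,422),interpolation=2)])
cv2.imwrite('pics/both4.png',im[:,:,::-1])
```

```text
10.55 [447.171 147.22  302.095] [-0.223  0.175 -1.359]
scene blk 171 [-0.168 -0.002  0.705] 2.0179333001111046
scene jaw 111 [-0.369 -0.001 -5.04 ] 2.4109135959813632
top blk 360 [-0.012 -0.008 -0.056] 1.31627455003661
top jaw 184 [-0.205  0.    -9.225] 1.6619079323388577
```

View pics/both4.png

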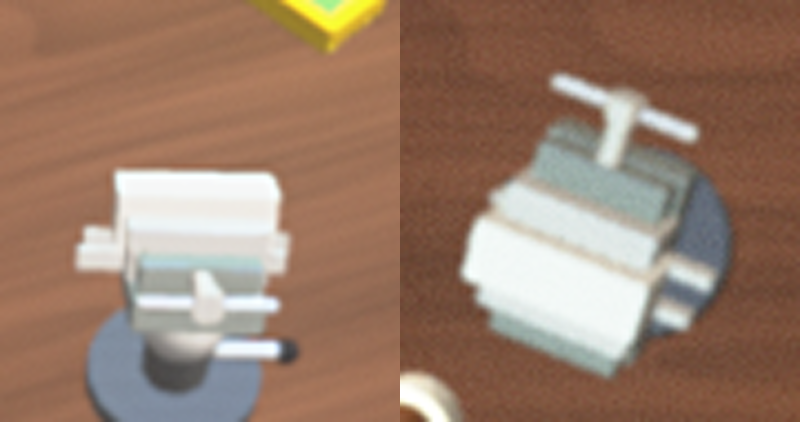

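The block is lower: its back edge in the left view moved from row about 163 to about 172, parallel to the jaw edge. The depth slope along y is only -0.002 to -0.008, within noise. I'll do a second confirming push to check it's stiff with no more travel.

Run:
```python
from h import *
Rt,z,y=frame(30)
top=np.array([523.6,117,155]); 
for k in(10,-4.5): delta(top+z*(22.5+k),Rt)
```

```text
t(m) [0.0011 0.1317 0.0005] w(deg) [ 0.01  0.02 -0.12]
t(m) [0.0012 0.1462 0.0005] w(deg) [ 0.01  0.02 -0.12]
```

{"op": "jog_arm", "data": {"deltas": "0.001 0.05 0.0005 0 0 0 -1; 0.001 0.1 0.0005 0 0 0 -1; 0.001 0.125 0.0005 0 0 0 -1; 0.001 0.135 0.0005 0 0 0 -1; 0.001 0.140 0.0005 0 0 0 -1; 0.001 0.143 0.0005 0 0 0 -1; 0.001 0.145 0.0005 0 0 0 -1; 0.001 0.145 0.0005 0 0 0 -1"}}

```text
time_s: 11.65
position: [515.0, 120.8, 173.1]
tcp_rot: [0.704, 0.058, 0.301, -0.64]
wrist_force: [-0.4, 1.2, -0.7]
finger_gap: 29.8
```

```bash
python3 st.py
```

```text
t(m) [-0.0009 -0.0021 -0.0006] w(deg) [-0.05 -0.01 -0.05]
11.65 Fz -0.24 F tool [-1.    0.24  0.97] M tool [0.02 0.01 0.33] gap 29.84 foot above old top -2.1
```

{"op": "jog_arm", "data": {"deltas": "-0.0005 0.001 0 0 0 0 -1; -0.0005 0.002 0 0 0 0 -1; -0.0005 0.003 0 0 0 0 -1; -0.0005 0.0035 0 0 0 0 -1; -0.0005 0.0035 0 0 0 0 -1"}}

```text
time_s: 12.28
position: [516.3, 120.3, 170.0]
tcp_rot: [0.704, 0.058, 0.302, -0.64]
wrist_force: [-4.4, 0.9, 4.7]
finger_gap: 29.6
```

```bash
python3 st.py
```

```text
t(m) [-0.0006 -0.0055 -0.0006] w(deg) [-0.04 -0.04 -0.05]
12.28 Fz 6.27 F tool [-1.47 -6.27 -0.7 ] M tool [-0.18  0.02  0.51] gap 29.61 foot above old top -5.54
```

{"op": "jog_arm", "data": {"deltas": "0 0.0008 0 0 0 0 -1; 0 0.0016 0 0 0 0 -1; 0 0.0024 0 0 0 0 -1; 0 0.0024 0 0 0 0 -1"}}

```text
time_s: 12.78
position: [518.2, 120.5, 170.6]
tcp_rot: [0.704, 0.059, 0.303, -0.64]
wrist_force: [-17.4, 3.3, 19.9]
finger_gap: 29.7
```

```bash
python3 st.py
```

```text
t(m) [-0.0023 -0.0059 -0.0013] w(deg) [-0.11 -0.12  0.08]
12.78 Fz 25.92 F tool [ -5.17 -25.92  -2.95] M tool [-0.59 -0.    0.93] gap 29.68 foot above old top -5.88
```

The stop is rigid at the same height as before (-5.5 mm at 6 N, -5.9 mm at 26 N), so the block is bedded. Retracting to return the tamper.

{"op": "jog_arm", "data": {"deltas": "0 -0.005 0 0 0 0 -1; 0 -0.04 0 0 0 0 -1; 0 -0.10 0 0 0 0 -1; 0 -0.13 0 0 0 0 -1; 0 -0.13 0 0 0 0 -1"}}

```text
time_s: 13.4
position: [457.2, 143.4, 282.3]
tcp_rot: [0.703, 0.06, 0.302, -0.641]
wrist_force: [-0.4, -0.8, -1.2]
finger_gap: 29.5
```

Run:
```python
from h import *
Rd=frame(0)[0]; o=ctrl.get_obs(); print(o['time_s'],o['position'])
delta([548.5,-229,200],Rd)
```

```text
13.4 [457.200125   143.40237559 282.29648781]
t(m) [ 0.1458  0.1782 -0.3175] w(deg) [-2.50e-01  2.00e-02  3.01e+01]
```

{"op": "jog_arm", "data": {"deltas": "0.1458 0.1782 -0.3175 -0.25 0 30.1 -1; 0.1458 0.1782 -0.3175 -0.25 0 30.1 -1; 0.1458 0.1782 -0.3175 -0.25 0 30.1 -1; 0.1458 0.1782 -0.3175 -0.25 0 30.1 -1; 0.1458 0.1782 -0.3175 -0.25 0 30.1 -1; 0.1458 0.1782 -0.3175 -0.25 0 30.1 -1; 0.1458 0.1782 -0.3175 -0.25 0 30.1 -1; 0.1458 0.1782 -0.3175 -0.25 0 30.1 -1; 0.1458 0.1782 -0.3175 -0.25 0 30.1 -1; 0.1458 0.1782 -0.3175 -0.25 0 30.1 -1; 0.1458 0.1782 -0.3175 -0.25 0 30.1 -1; 0.1458 0.1782 -0.3175 -0.25 0 30.1 -1"}}

```text
time_s: 14.9
position: [546.9, -229.7, 198.5]
tcp_rot: [0.697, -0.127, 0.125, -0.694]
wrist_force: [-0.1, -0.4, -1.0]
finger_gap: 29.8
```

Run:
```python
from h import *
Rd=frame(0)[0]; o=ctrl.get_obs(); print(o['time_s'],o['position'])
delta([548.5,-229,30],Rd)
t=snap('scene'); save(t,'scene5.png',(130,140,250,260),5)
```

```text
14.9 [ 546.92307654 -229.72567533  198.46782302]
t(m) [0.0017 0.1685 0.0019] w(deg) [ 0.24 -0.01 -0.15]
```

View pics/scene5.png

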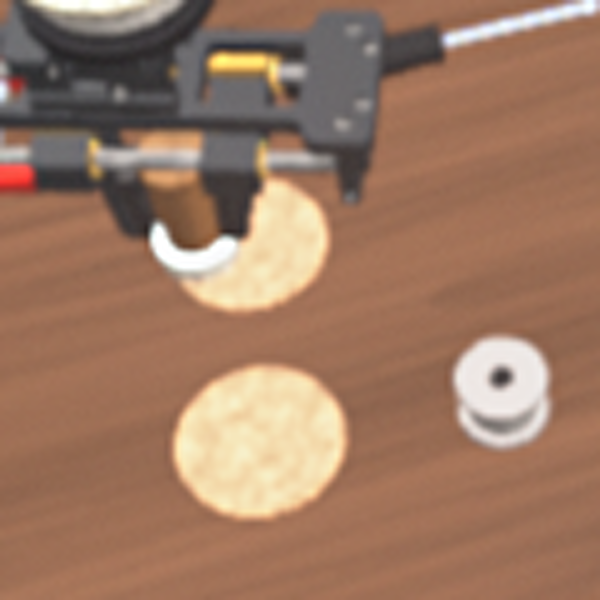

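The tamper is still upright in the grip with its foot at (193,250), and the target pad is centred at (260,441). I'll compute the pad's world position.

Run:
```python
from h import *
s=load('scene'); t=load('top')
n=np.array([0,0,1.])
c=ray(s,(130+260/5-.4,140+441/5-.4),n*4,n); print(c, ray(t,(326,210.5),n*4,n))
```

```text
[ 552.63684935 -228.38036181    4.        ] [ 553.12716086 -230.67078663    4.        ]
```

{"op": "jog_arm", "data": {"deltas": "0.0052 0.06 0.0021 0.2 0 -0.1 -1; 0.0052 0.12 0.0021 0.2 0 -0.1 -1; 0.0052 0.15 0.0021 0.2 0 -0.1 -1; 0.0052 0.165 0.0021 0.2 0 -0.1 -1; 0.0052 0.168 0.0021 0.2 0 -0.1 -1; 0.0052 0.168 0.0021 0.2 0 -0.1 -1; 0.0052 0.168 0.0021 0.2 0 -0.1 -1"}}

```text
time_s: 15.82
position: [553.0, -231.4, 31.8]
tcp_rot: [0.696, -0.126, 0.127, -0.695]
wrist_force: [0.0, 0.2, -1.1]
finger_gap: 29.5
```

Run:
```python
from h import *
o=ctrl.get_obs(); print(o['time_s'],o['position'],o['wrist_force']); delta([552,-229.5,26.5],frame(0)[0])
```

```text
15.825 [ 552.99148014 -231.41766021   31.78997982] [ 0.03264301  0.21212338 -1.11186753]
t(m) [-0.0016  0.0053  0.0015] w(deg) [ 0.05 -0.07  0.09]
```

{"op": "jog_arm", "data": {"deltas": "-0.001 0.002 0.001 0 0 0 -1; -0.001 0.0035 0.001 0 0 0 -1; -0.001 0.0045 0.001 0 0 0 -1; -0.001 0.005 0.001 0 0 0 -1; -0.001 0.005 0.001 0 0 0 -1"}}

```text
time_s: 16.45
position: [552.0, -229.9, 26.6]
tcp_rot: [0.696, -0.126, 0.126, -0.695]
wrist_force: [-1.1, 0.4, 7.3]
finger_gap: 29.8
```

{"op": "jog_arm", "data": {"deltas": "0 -0.0004 0 0 0 0 -1; 0 -0.0004 0 0 0 0 0.2; 0 -0.0004 0 0 0 0 1; 0 -0.0004 0 0 0 0 1; 0 -0.0004 0 0 0 0 1; 0 -0.0004 0 0 0 0 1; 0 -0.0004 0 0 0 0 1; 0 -0.0004 0 0 0 0 1; 0 -0.02 0 0 0 0 1; 0 -0.07 0 0 0 0 1; 0 -0.13 0 0 0 0 1; 0 -0.19 0 0 0 0 1; -0.1 -0.24 0 0 0 0 1; -0.15 -0.24 0 0 0 0 1; -0.15 -0.24 0 0 0 0 1; -0.15 -0.24 0 0 0 0 1"}}

```text
time_s: 18.45
position: [410.0, -176.4, 267.7]
tcp_rot: [0.696, -0.125, 0.127, -0.695]
wrist_force: [0.4, 0.6, -0.9]
finger_gap: 87.9
```

Run:
```python
from h import *
np.set_printoptions(precision=1,suppress=True)
o=ctrl.get_obs(); print(o['time_s'],o['position'],o['finger_gap'],o['wrist_force'])
for n in('scene','top'):
    s=snap(n); c=cloud(s)
    for k,ctr,z0,z1,r in(('cap',(552,-229),68,90,40),('spool',(577,-101),29,45,45),('jar',(756,-100),68,90,50)):
        m=(np.hypot(c[...,0]-ctr[0],c[...,1]-ctr[1])<r)&(c[...,2]>z0)&(c[...,2]<z1); q=c[m]
        if len(q): print(n,k,len(q),q.mean(0),q.max(0)[2])
s=load('scene'); save(s,'final.png',(130,120,360,300),3.4)
```

```text
18.45 [ 410.  -176.4  267.7] 87.92874175137823 [ 0.4  0.6 -0.9]
scene cap 113 [ 549.9 -228.    75.7] 79.00286742655021
scene spool 238 [ 575.7 -100.4   34.3] 39.02097527156593
scene jar 363 [755.  -99.7  74.9] 78.4072992594057
top cap 145 [ 551.5 -229.    76.5] 81.38033376187195
top spool 295 [ 578.9 -101.2   35. ] 39.99008682633939
top jar 320 [ 756.3 -100.5   75.9] 81.34208194124164
```

View pics/final.png

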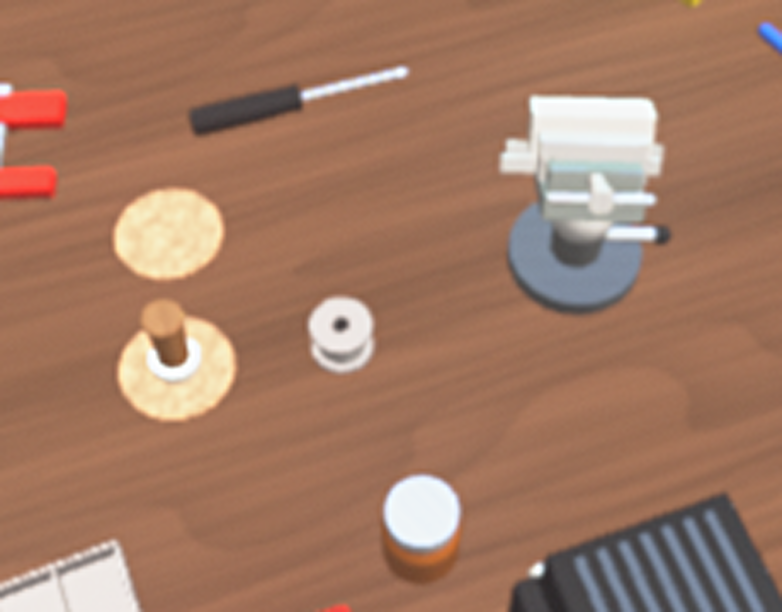

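The tamper stands upright on the far pad at (173,355), and the spool and jar are unmoved. One last check of the block's height above the jaw, then hand in.

Run:
```python
from h import *
np.set_printoptions(precision=3,suppress=True)
t=load('top');c=cloud(t);Rt,z,y=frame(30);x=np.cross(y,z)
ctr=np.array([523.6,117,155])-6*z
pp=lambda X:pix(t,[ctr+a*x+b*y+h*z for a,b,h in X])
r=plane(c,pp([(-14,-43,0),(14,-43,0),(14,43,0),(-14,43,0)]),er=0)
T=lambda p:np.array([145,155])+np.array(p)/5
j=plane(c,T([[95,185],[255,250],[245,275],[85,210]]),er=0)
for q in(r,j): n=q[1]*np.sign(q[1][2]); print(q[0],n,q[2:],'ny',n@y)
n=r[1]*np.sign(r[1][2]); print('jaw below block top',(j[0]-r[0])@z)
```

```text
[527.24  117.064 149.727] [-0.47   0.179  0.864] (392, np.float64(0.8885386257462802)) ny 0.0025570073754796743
[553.145 111.506 148.478] [-0.465  0.186  0.866] (167, np.float64(0.7967257838414576)) ny 0.011322118245563563
jaw below block top -14.186757263097743
```

Height above the jaw is now 14.2 mm (was 20.4, seated is 14). I'll average a few frames to confirm the block is level relative to the jaw.

Run:
```python
from h import *
np.set_printoptions(precision=4,suppress=True)
Rt,z,y=frame(30);x=np.cross(y,z); ctr=np.array([523.6,117,155])-6*z
for n in('top','scene'):
    S=[ctrl.snapshot(n) for _ in range(12)]; s=dict(S[0]); s['range_z']=np.median([q['range_z'] for q in S],0)
    L=(cloud(s)-ctr); l=np.stack([L@x,L@y,L@z],-1)
    for nm,x0,x1,h,yl in(('blk',-13,13,0,42),('farjaw',20,45,-14,37),('nearjaw',-45,-20,-14,37),('side',13,18,-7,40)):
        m=(l[...,0]>x0)&(l[...,0]<x1)&(abs(l[...,1])<yl)&(abs(l[...,2]-h)<(4.5 if nm=='side' else 2.5)); q=l[m]
        if len(q)<25: print(n,nm,len(q)); continue
        ax=0 if nm=='side' else 2
        A=np.c_[q[:,2-ax],q[:,1],np.ones(len(q))]; k=np.linalg.lstsq(A,q[:,ax],rcond=None)[0]; e=q[:,ax]-A@k
        print(n,nm,len(q),'slope_across,slope_y,off',k,'se_y',e.std()/q[:,1].std()/len(q)**.5, 'x range',q[:,0].min(),q[:,0].max())
print(ctrl.get_obs()['time_s'])
```

```text
top blk 408 slope_across,slope_y,off [-0.0149 -0.0068 -0.1518] se_y 0.000939632641392352 x range -12.9737826042918 12.953239113663054
top farjaw 196 slope_across,slope_y,off [ -0.056   -0.0032 -13.1491] se_y 0.0018194501916752733 x range 20.096038290668325 33.78066584173576
top nearjaw 130 slope_across,slope_y,off [ -0.0279  -0.0051 -14.515 ] se_y 0.0020433280657719956 x range -35.34356273916931 -24.710874803332935
top side 66 slope_across,slope_y,off [ 0.0011  0.0129 15.0148] se_y 0.0012416276974170047 x range 14.380588045931871 15.932838340011267
scene blk 165 slope_across,slope_y,off [-0.0867  0.0007  1.2085] se_y 0.003099523997633943 x range -12.887698060757794 12.224453027080376
scene farjaw 88 slope_across,slope_y,off [-0.2793  0.0008 -6.3339] se_y 0.005670904669844402 x range 20.828489721889802 29.899410962713368
scene nearjaw 0
scene side 0
19.75
```

The block is level with the jaws to within noise (-0.007 against -0.003 and -0.005, each ±0.002). Handing in.

```bash
python3 -c "
from station import ctrl
print(ctrl.close_job())"
```

```text
the job is handed in; nothing more can be done
None
```

I pushed the block down between the jaws with the tamper, put the tamper back on the farther cork pad, let go and handed the job in at about 20 s. The hand-in gave no verdict.

- **Bedding:** two pushes with the foot square on the middle of the block peaked at about 24 and 26 N. Both ended at the same hard stop.
- **Block height:** its top now stands 14.2 mm above the jaws, down from 20.4 mm (14 mm is fully down).
- **Block level:** averaged depth from the top camera puts it level with the jaws to within about 0.004 rad, with noise around 0.002. An earlier single frame suggested up to 0.009 rad; I took that as noise. I did not test directly that the parallels can no longer slide.
- **Tamper and surroundings:** the tamper stands upright near the pad's centre. The spool and the jar are where they were to within 0.5 mm. The gripper is open and clear of everything.

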